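# Unlatch the gate of the parts crate and hold it wide open

### The job

Open the gated steel parts crate on the bench so that a colleague can reach in: squeeze the two tabs of the narrow-tabbed safety catch fully together first, then those of the wide-tabbed catch. Then take the gate by its upright grip post, swing it out past its half-open detent to about a right angle, and finish while still holding it there with the gripper, because its spring would pull it back. Leave everything else on the bench and in the crate where it is.

Things in the scene. Friction and masses are not known exactly. Their poses are not given: they have to be found in the camera images.
- crate: open-topped grey steel parts crate, fixed to the bench, 210 mm (x) by 262 mm (y), walls 90 mm high, a stack of discs fixed inside (top 46 mm). Origin at bench height in the gate's plane, below the middle between the two catches; x points from the gate into the crate, y along the gate from its hinge to its free end, z up. The gate opens to -x
- rail_mid (a point): middle of the upper face of the fixed top rail (130 mm above the bench, over the shut gate), 24 mm wide, running along the crate's y from 163 mm on the hinge side to 127 mm on the free side of this point. One catch stands 70 mm from this point to either side
- narrow_thumb: narrow catch's fixed thumb tab, the safety catch, worked first: upright steel plate 14 mm wide (x), 8 thick (y). Origin: mid-foot, on the rail's top face; plate top 48 mm above, base plate 4 mm high. y runs along the rail away from the gate hinge, x into the crate. The sliding tab faces it at -y: 52 mm over both outer faces when shut, 36 when squeezed home. Which end of the rail it is on varies
- wide_thumb: wide catch's fixed thumb tab, worked second: upright steel plate 34 mm wide (x), 8 thick (y). Origin: mid-foot, on the rail's top face; plate top 48 mm above, base plate 4 mm high. y runs along the rail away from the gate hinge, x into the crate. The sliding tab faces it at -y: 52 mm over both outer faces when shut, 36 when squeezed home. Which end of the rail it is on varies
- narrow_slide (a joint): travel in m of the narrow catch's sliding tab toward its thumb tab: 0 shut (starts within 0 to 0.002), 0.016 fully home (stop). It needs about 5 N, does not spring back, and its hook, which hangs before a lug of the gate, lets the lug go beyond about 0.010
- wide_slide (a joint): the same for the wide catch
- narrow_tab (a point): middle of the narrow catch's sliding tab (plate 14 mm wide, 8 mm thick), 22 mm below its top; moves with it
- wide_tab (a point): middle of the wide catch's sliding tab (plate 34 mm wide, 8 mm thick), 22 mm below its top; moves with it
- gate (a joint): opening angle of the gate, rad, about the vertical axis at gate_hinge, counter-clockwise from above: 0 shut, 1.57 square to the rail, stop 1.65. A spring closes it (0.27 Nm shut, 1 Nm wide); a detent adds up to about 1 Nm between 0.4 and 0.8 rad and can keep it half open only
- gate_hinge (a point): on the gate's vertical hinge axis at bench height (crate y = -150 mm). The gate is the barred bare-steel frame under the rail, 253 mm long from here, top at 90 mm, with two keeper lugs to 112 mm
- grip_post: the gate's handle: round upright black rubber-covered post, 18 mm in diameter, from 75 to 195 mm above the bench, 80 mm out from the gate's front and 150 mm along it from the hinge (shut: crate x = -80, y = 0). Origin on its axis, 30 mm below its top; it turns with the gate. Its stub to the gate is 77 to 89 mm above the bench
- spray_can: bystander: spray can 60 mm in diameter, 170 mm high, origin under its centre, standing on the bench on the free-end side of the crate; leave alone
- bearing: bystander: steel bearing ring 52 mm in diameter, 16 mm high, lying on the crate's floor; leave alone
- spanner: bystander: spanner lying on the bench to the free-end side of the gate; leave alone

How it is judged:
By the outcome, as a careful person would: the job done as asked, in the order asked, and still so for the second after the job is handed in, while the arm keeps its last pose, push and grip.
It also fails if it takes over 64 s, if anything falls off the work surface, if the arm or the gripper's body presses on something with over 40 N, if the wrist force passes 120 N, or if a joint passes its speed limit or range.

### The arm

A 6-joint arm with a two-finger parallel gripper is mounted at the origin on the work surface. World frame = base frame: x ahead of the robot, y to its left, z up, the work surface at z = 0. Lengths are in m, angles in rad, forces in N, time in s.
With the tool pointing down it reaches from about 0.35 to 0.775 m from the base axis. Payload 7.3 kg.
Tool frame: the origin (TCP) lies at the very end of the fingers, on their centre line; the grasp point (between the pads) lies 19 mm behind it; z points along the fingers, y is the line along which they close (so a half turn about z gives the same grasp; the last joint's range is limited). The gripper opens to 92 mm and grips with 3 to 60 N. Pads are 19 mm wide; open, the fingers measure 130 mm over their backs; the gripper's body (75 mm by 190 mm) begins 47 mm behind the grasp point.
Start: joints at [1.159, 0.342, 1.524, -0, 1.275, -0.146], TCP at [0.138, 0.507, 0.227] pointing down, gripper open.
Joint ranges: [-2.53, 2.53], [-0.77, 2.02], [0.04, 2.7], [-1, 4.14], [0.28, 2.66], [-3.11, 3.11]. Speed limits (rad/s): [2.57, 2.57, 3.14, 3.14, 3.14, 3.14].

### API

Orientations are given as [roll, pitch, yaw] about the fixed x, y, z axes, in that order (R = Rz(yaw) Ry(pitch) Rx(roll)).
In Python, from cell import * gives the robot as it stands.
- The arm moves only by the tool step_arm, never from a script. Its argument "commands" is a list of rows, each a list of 7 numbers: the opening, from 0 (shut) to 1 (fully open), then the shift along the world's x, y, z in cm, then the turn, a rotation vector about the world's x, y, z in rad. A call has 1 to 5 rows; each row is the pose to reach, as a shift and turn from the pose commanded when the call began; what a row does not reach only later rows make up. A row lasts 1/12 s, in which the tool goes at most 41.7 mm and 7.16 degrees, less where a joint would pass 70% of its speed; a pose out of reach is approached as far as the arm can. A call with a gripper value outside its range is refused whole. The fingers move at their own pace and stop on an object; "grip_force" is the grip in N (left out, the last holds). Time passes only in rows, so rows that repeat a pose let the fingers close. It gives the time, the measured TCP pose, the force, the opening and the grip force at its end, in the units of the state.
- observe(): the state, without advancing time (a new reading comes with each control period).
- read_camera(name): name is "scene" or "top"; returns the picture (480x640x3 uint8, red, green, blue); there is no depth.
- camera_model(name): a dict with "vfov" (degrees; the focal length in pixels is half the picture's height over the tangent of half this angle, whatever the lens; pixels are square), "cx", "cy" (the principal point, pixels), "k1" (the pictures are not rectified: a ray, as slopes to the right and down, at radius r is drawn at 1 + k1 r^2 times it, then the intrinsics apply), "world_to_cam" (4x4, takes a point from world to camera coordinates). Camera axes: x right, y up, looking along -z (the intrinsics and any distortion apply to the point x, -y, -z); pixel columns grow to the right and rows downward; lengths in m; the calibration is good to about 2 mm. A picture is of the moment at which its call begins. camera_model takes no time and is no camera call.
- hand_in(): hands the job in; it is judged then, once.
The state is a dict: "time": time; "qpos": joint angles; "qvel": joint speeds; "joint_efforts": joint torques, N m; "tool_pos": TCP position; "tool_rot": TCP orientation; "contact_force": force on the tool from outside, world axes, zero at the start; "torque": the same for the moment, N m; "opening": finger opening in m; "grip_force": force on a finger pad.
Only numpy, scipy, OpenCV 4.12 (cv2) and the standard library are available. Lean on these libraries where they do the work, as an engineer would, in place of code of your own. Each camera call takes 0.05 s, during which the arm holds its last target. There are 200 camera calls.

## Working session

There is one attempt and no reset: what is moved stays moved. The work goes in short steps, Python scripts to look and compute and a tool call to move; the robot and the scene stay as the last step left them, time stands still between calls to the robot, and variables do not carry over. Pictures are saved under pics/ and viewed, at most 10 in all, crops included, and the job is handed in when it is done.

Besides the shell and the picture viewer there is one more tool, called after ">>>" as a command line: name --pt "numbers of a row" for each row, then --argument value for the rest. step_arm: Moves the arm, as the interface text tells. Its arguments: {"type":"object","properties":{"commands":{"type":"array"},"grip_force":{"type":"number"}},"required":["commands"]}

```bash
mkdir -p pics; cat > h.py <<'E'
from cell import *
import numpy as np, cv2
def snap(n,f):
    im=read_camera(n); cv2.imwrite(f,cv2.cvtColor(im,cv2.COLOR_RGB2BGR)); return im
def K(m):
    f=240/np.tan(np.radians(m["vfov"])/2); return np.array([[f,0,m["cx"]],[0,f,m["cy"]],[0,0,1.]])
def ray(n,u,v):
    m=camera_model(n); k=K(m); d=np.array([(u-m["cx"])/k[0,0],(v-m["cy"])/k[1,1]])
    s=d.copy()
    for _ in range(30): s=d/(1+m["k1"]*(s@s))
    T=np.array(m["world_to_cam"]); R=T[:3,:3]; o=-R.T@T[:3,3]
    return o,R.T@np.array([s[0],-s[1],-1.])
def onz(n,u,v,z):
    o,d=ray(n,u,v); return o+d*(z-o[2])/d[2]
def proj(n,p):
    m=camera_model(n); T=np.array(m["world_to_cam"]); c=T[:3,:3]@np.array(p)+T[:3,3]
    s=np.array([c[0],-c[1]])/-c[2]; s=s*(1+m["k1"]*(s@s)); k=K(m); return s*k[0,0]+[m["cx"],m["cy"]]
E
python3 - <<'E'
from h import *
for n in("top","scene"):
    snap(n,f"pics/{n}0.png"); o,d=ray(n,320,240); print(n,o.round(3),(d/np.linalg.norm(d)).round(3),camera_model(n)["vfov"])
print(observe())
E
```

```text
top [0.551 0.102 0.908] [ 0.059 -0.025 -0.998] 52.975409042201825
scene [ 1.029 -0.467  0.678] [-0.472  0.629 -0.617] 49.57835640883965
{'time': 0.1, 'qpos': array([ 1.15899998e+00,  3.42649853e-01,  1.52493659e+00, -1.92359417e-05,
        1.27537761e+00, -1.46039280e-01]), 'qvel': array([-0.00065885, -0.0008211 , -0.00182018,  0.00253089, -0.00014593,
       -0.00270513]), 'joint_efforts': array([ 1.62307097e-03, -4.31997728e+01, -2.44696999e+01,  7.19710300e-02,
        5.25754457e-02, -5.60287765e-05]), 'tool_pos': array([0.13774264, 0.50623072, 0.22611084]), 'tool_rot': array([-3.14023317e+00, -1.81368353e-04,  2.87584108e+00]), 'contact_force': array([ 0.25797329, -0.75727247,  0.03970225]), 'torque': array([-0.06196766,  0.02400672, -0.01674941]), 'grip_force': 0.0, 'opening': 0.09163307859604125}
```

View pics/top0.png

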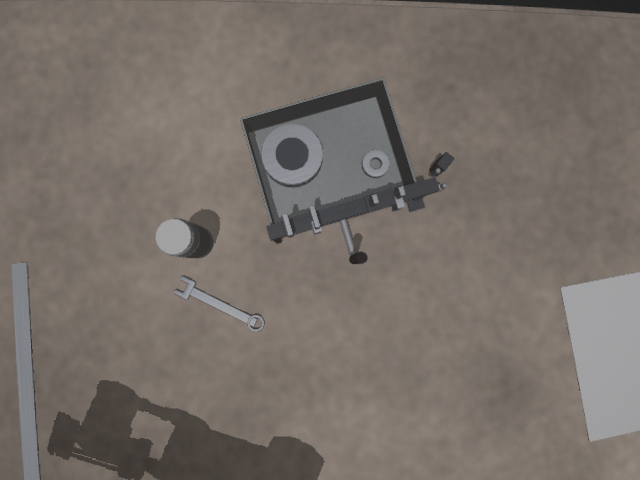

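View pics/scene0.png

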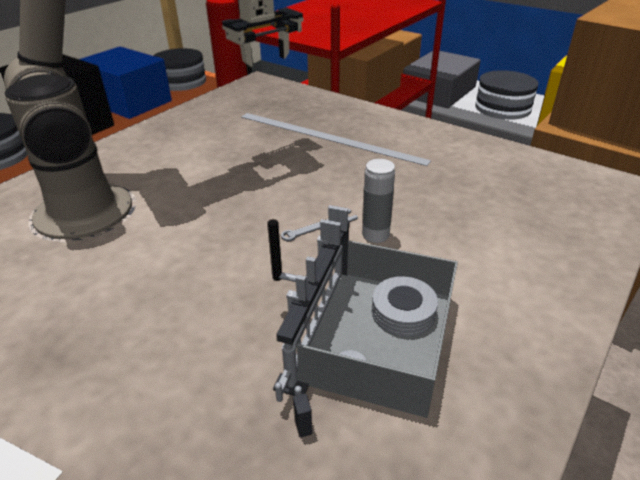

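The top view shows the crate at (245–415, 80–235), the rail from (268,232) to (445,187), the grip post top near (358,258), and the catches near (300,220) and (390,198). The spray can is at (175,237). I'll enlarge the rail area next.

```bash
python3 - <<'E'
import cv2,numpy as np
a=cv2.imread("pics/top0.png")[160:280,255:455]; b=cv2.imread("pics/scene0.png")[195:345,255:365]
cv2.imwrite("pics/c1.png",cv2.resize(a,None,fx=4,fy=4,interpolation=cv2.INTER_CUBIC))
cv2.imwrite("pics/c2.png",cv2.convertScaleAbs(cv2.resize(b,None,fx=4,fy=4,interpolation=cv2.INTER_CUBIC),alpha=1.3))
E
```

```text
(no output)
```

View pics/c1.png

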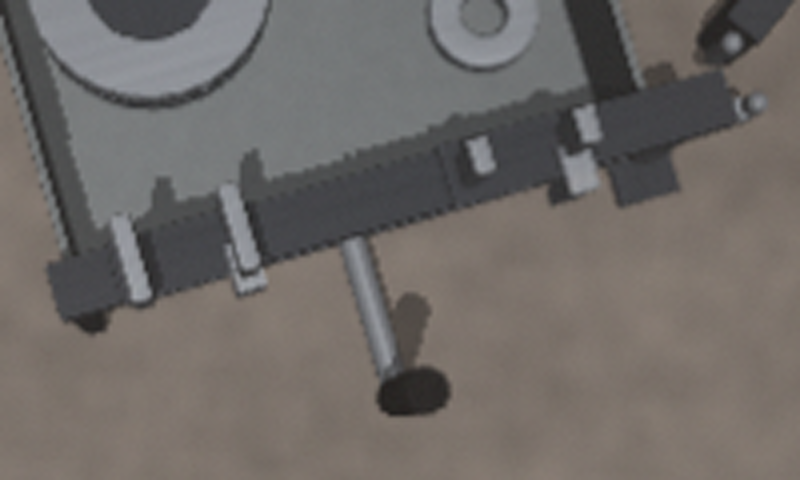

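View pics/c2.png

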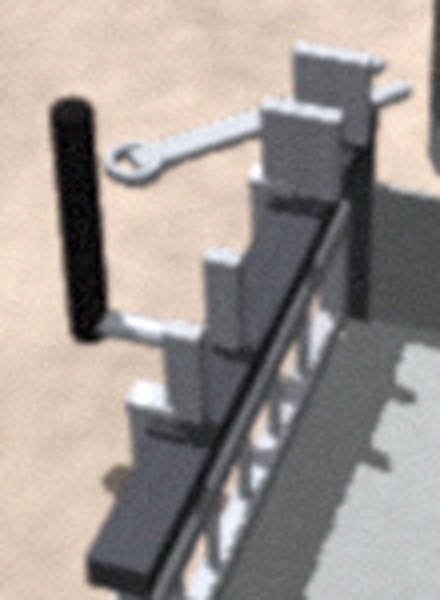

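In the crops, the wide catch is at the free end (wide tabs at crop px 131,258 and 239,225). The narrow catch is on the hinge side (thumb at 482,157, slide at 586,125). Post top is near (425,390).

```bash
python3 - <<'E'
from h import *
im=cv2.imread("pics/top0.png"); g=cv2.cvtColor(im,cv2.COLOR_BGR2GRAY)
print(g[199,375],g[191,401],g[225,287],g[190,360])
m=(g>125).astype(np.uint8); m[:160]=0;m[280:]=0;m[:,:255]=0;m[:,455:]=0
n,l,s,c=cv2.connectedComponentsWithStats(m)
for i in range(1,n):
    if s[i,4]>15:
        p=np.argwhere(l==i)[:,::-1].astype(np.float32); r=cv2.minAreaRect(p); print(s[i],c[i].round(1),[np.round(x,1) for x in r],onz("top",*c[i],.178).round(4))
P=lambda a,b:onz("top",255+a/4-.375,160+b/4-.375,.178)
T={k:P(*v) for k,v in dict(nt=(482,155),ns=(586,125),wt=(131,257),ws=(237,225)).items()}
for k,v in T.items(): print(k,v.round(4))
for a,b in(("nt","wt"),("nt","ns"),("wt","ws")):
    d=T[b]-T[a]; print(a,b,np.linalg.norm(d).round(4),np.arctan2(d[1],d[0]).round(4))
b=(g<35).astype(np.uint8); b[:,:340]=0;b[:,375:]=0;b[:240]=0;b[275:]=0
ys,xs=np.nonzero(b); print("post",xs.min(),xs.max(),ys.min(),ys.max(),xs.mean(),ys.mean())
E
```

```text
144 144 148 119
[263 160  59  24 808] [291.8 171.1] [array([292. , 171.5]), array([23., 58.]), np.float64(90.0)] [0.6985 0.129  0.178 ]
[363 160  27  16 246] [375.6 167.7] [array([376. , 167.5]), array([15., 26.]), np.float64(90.0)] [7.072e-01 2.000e-04 1.780e-01]
[399 187   6   8  28] [401.6 190.8] [array([401.6, 190.8]), array([7.6, 3.2]), np.float64(71.6)] [ 0.6724 -0.0403  0.178 ]
[373 195   5   8  29] [374.8 198.5] [array([374.9, 198.4]), array([7.5, 3.4]), np.float64(76.0)] [0.6594 0.0008 0.178 ]
[396 198   9  10  61] [400.  202.7] [array([400. , 202.5]), array([9.2, 6.6]), np.float64(71.6)] [ 0.6539 -0.038   0.178 ]
[310 206  10  21  92] [314.4 216. ] [array([314.3, 215.9]), array([21.5,  4.2]), np.float64(72.9)] [0.6301 0.0927 0.178 ]
[281 211  12  24 100] [287.  223.4] [array([286.7, 222.6]), array([24.3,  4.7]), np.float64(71.6)] [0.6178 0.1341 0.178 ]
[342 220  11  31  87] [347.1 235.3] [array([347. , 235.1]), array([31.3,  2.7]), np.float64(73.3)] [0.6019 0.0423 0.178 ]
[314 227   8   6  24] [317.5 229.7] [array([317.5, 229.5]), array([4.1, 7.4]), np.float64(80.5)] [0.6094 0.0876 0.178 ]
nt [6.596e-01 4.000e-04 1.780e-01]
ns [ 0.6722 -0.0395  0.178 ]
wt [0.6171 0.1335 0.178 ]
ws [0.6303 0.0935 0.178 ]
nt wt 0.1398 1.8795
nt ns 0.0419 -1.2634
wt ws 0.0421 -1.252Traceback (most recent call last):
  File "<stdin>", line 15, in <module>
    return umr_minimum(a, axis, None, out, keepdims, initial, where)
ValueError: zero-size array to reduction operation minimum which has no identity
```

```bash
python3 - <<'E'
from h import *
P=lambda a,b,z:onz("top",255+a/4-.375,160+b/4-.375,z)
y=np.array([np.cos(1.881),np.sin(1.881),0]); x=np.array([y[1],-y[0],0])
mt=(P(482,155,.178)+P(131,257,.178))/2; print("mid thumbs",mt.round(4),x,y)
c=lambda p:(np.round((p-mt)@x*1e3,1),np.round((p-mt)@y*1e3,1))
for n,a,b,z in(("L1",47,264,.13),("L2",68,320,.13),("R1",722,70,.13),("R2",742,115,.13),("nslide",586,125,.178),("wslide",237,225,.178),("post top",425,390,.195),("hingepin",755,103,.12)): print(n,P(a,b,z).round(4),c(P(a,b,z)))
# scene: post top & tab tops cross check (crop c2)
Q=lambda a,b,z:onz("scene",255+a/4-.375,195+b/4-.375,z)
for n,a,b,z in(("post top",72,107,.195),("nthumb top",224,254,.178),("nslide top",183,330,.178),("wthumb",337,50,.178),("wslide",302,107,.178),):print(n,Q(a,b,z).round(4),c(Q(a,b,z)))
print("can",onz("top",175,237,.17))
im=cv2.imread("pics/top0.png");g=cv2.cvtColor(im,cv2.COLOR_BGR2GRAY);print(g[246:270:2,344:376:2])
E
```

```text
mid thumbs [0.6383 0.0669 0.178 ] [0.95227142 0.30525259 0.        ] [-0.30525259  0.95227142  0.        ]
L1 [0.6178 0.1695 0.13  ] (np.float64(11.8), np.float64(104.0))
L2 [0.5953 0.1604 0.13  ] (np.float64(-12.5), np.float64(102.1))
R1 [ 0.7046 -0.1048  0.13  ] (np.float64(10.7), np.float64(-183.8))
R2 [ 0.6862 -0.1132  0.13  ] (np.float64(-9.5), np.float64(-186.2))
nslide [ 0.6722 -0.0395  0.178 ] (np.float64(-0.2), np.float64(-111.7))
wslide [0.6303 0.0935 0.178 ] (np.float64(0.5), np.float64(27.7))
post top [0.5687 0.0226 0.195 ] (np.float64(-79.8), np.float64(-21.0))
hingepin [ 0.6931 -0.1214  0.12  ] (np.float64(-5.4), np.float64(-196.1))
post top [0.5702 0.0208 0.195 ] (np.float64(-78.9), np.float64(-23.2))
nthumb top [ 6.61e-01 -3.00e-04  1.78e-01] (np.float64(1.1), np.float64(-71.0))
nslide top [ 0.6745 -0.0424  0.178 ] (np.float64(1.0), np.float64(-115.1))
wthumb [0.6191 0.1344 0.178 ] (np.float64(2.3), np.float64(70.1))
wslide [0.6308 0.0924 0.178 ] (np.float64(0.6), np.float64(26.5))
can [0.59348814 0.30598706 0.17      ]
[[117 110 109 146 120  71  77  78 109 115 116 115 118 118 118 115]
 [117 115  97 131 132  72  76  74 116 115 115 117 118 118 117 116]
 [117 118  88 124 141  75  74  89 117 116 117 118 120 119 118 118]
 [116 118 108 105  89  80  59  55  51  56  90 118 120 117 118 116]
 [116 116 113  90  62  42  39  43  43  44  44  81 119 118 118 116]
 [116 116 116  51  35  38  42  42  44  43  41  51 118 116 116 115]
 [115 116 108  36  36  39  40  43  41  44  43  43 116 115 113 113]
 [115 116 107  37  38  39  38  45  44  43  44  71 116 117 118 115]
 [114 115 117  58  36  37  36  39  44  41  82 111 118 117 117 118]
 [112 114 117 119 104 103 103 106 108 112 117 117 119 119 119 118]
 [114 114 116 116 116 114 115 117 118 117 118 118 119 120 119 118]
 [114 113 113 112 112 114 114 115 117 117 116 117 117 119 117 117]]
```

>>> step_arm --pt "1 2 -2 1 0 0 -0.1" --pt "1 4 -4 2 0 0 -0.2" --pt "1 6 -6 3 0 0 -0.3" --pt "1 8.3 -8.3 4 0 0 -0.4" --pt "1 10.5 -10.4 5 0 0 -0.515"

```text
time: 0.52
tool_pos: [0.2434, 0.4012, 0.2769]
tool_rot: [-3.141, 0.0, 2.357]
contact_force: [1.4, 0.2, 1.1]
opening: 0.092
grip_force: 0.0
```

>>> step_arm --pt "1 2 -2 0 0 0 -0.1" --pt "1 4 -4 0 0 0 -0.2" --pt "1 6 -6 0 0 0 -0.3" --pt "1 8.3 -8.3 0 0 0 -0.4" --pt "1 10.5 -10.4 0 0 0 -0.515"

```text
time: 0.93
tool_pos: [0.3486, 0.2972, 0.2766]
tool_rot: [-3.141, 0.0, 1.841]
contact_force: [1.5, 0.7, -0.8]
opening: 0.0922
grip_force: 0.0
```

>>> step_arm --pt "1 2 -2 0 0 0 -0.1" --pt "1 4 -4 0 0 0 -0.2" --pt "1 6 -6 0 0 0 -0.3" --pt "1 8.3 -8.3 0 0 0 -0.4" --pt "1 10.5 -10.4 0 0 0 -0.515"

```text
time: 1.35
tool_pos: [0.4536, 0.1932, 0.2765]
tool_rot: [-3.141, 0.0, 1.326]
contact_force: [0.7, 0.4, -0.2]
opening: 0.0923
grip_force: 0.0
```

>>> step_arm --pt "1 2 -2 0 0 0 -0.1" --pt "1 4 -4 0 0 0 -0.2" --pt "1 6 -6 0 0 0 -0.3" --pt "1 8.3 -8.3 0 0 0 -0.4" --pt "1 10.5 -10.4 0 0 0 -0.515"

```text
time: 1.77
tool_pos: [0.5586, 0.0892, 0.2763]
tool_rot: [-3.141, 0.001, 0.811]
contact_force: [-0.1, -0.0, 0.6]
opening: 0.0916
grip_force: 0.0
```

>>> step_arm --pt "1 2 -2 0 0 0 -0.1" --pt "1 4 -4 0 0 0 -0.2" --pt "1 6 -6 0 0 0 -0.3" --pt "1 8.3 -8.3 0 0 0 -0.4" --pt "1 10.5 -10.4 0 0 0 -0.515"

```text
time: 2.18
tool_pos: [0.6636, -0.0147, 0.2761]
tool_rot: [-3.141, 0.001, 0.296]
contact_force: [0.1, 0.4, 1.6]
opening: 0.0915
grip_force: 0.0
```

>>> step_arm --pt "1 0 0 0 0 0 0" --pt "1 0 0 0 0 0 0" --pt "1 0 0 0 0 0 0"

```text
time: 2.43
tool_pos: [0.6624, -0.0131, 0.276]
tool_rot: [-3.141, 0.001, 0.302]
contact_force: [0.7, -0.4, 0.4]
opening: 0.0919
grip_force: 0.0
```

>>> step_arm --pt "1 0.2 0 -3 0 0 0.008" --pt "1 0.2 0 -6 0 0 0.008" --pt "1 0.2 0 -8 0 0 0.008" --pt "1 0.2 0 -9 0 0 0.008" --pt "1 0.2 0 -10 0 0 0.008"

```text
time: 2.85
tool_pos: [0.6643, -0.0123, 0.1764]
tool_rot: [-3.141, 0.0, 0.311]
contact_force: [0.4, -0.4, 0.7]
opening: 0.0917
grip_force: 0.0
```

>>> step_arm --pt "1 0 0 -1 0 0 0" --pt "1 0 0 -2 0 0 0" --pt "1 0 0 -2.8 0 0 0" --pt "1 0 0 -3.4 0 0 0" --pt "1 0 0 -3.4 0 0 0"

```text
time: 3.27
tool_pos: [0.6644, -0.0134, 0.1414]
tool_rot: [-3.141, 0.002, 0.309]
contact_force: [0.2, 0.2, -0.1]
opening: 0.0917
grip_force: 0.0
```

```bash
python3 - <<'E'
from h import *
a=snap("scene","pics/s1.png")[150:400,200:420]
cv2.imwrite("pics/c3.png",cv2.resize(a[:,:,::-1],None,fx=2.4,fy=2.4,interpolation=cv2.INTER_CUBIC))
s=observe();print(s["tool_pos"],s["contact_force"])
E
```

```text
[ 0.66473663 -0.01342676  0.14229903] [-0.08944901  0.75242323 -0.49718874]
```

View pics/c3.png

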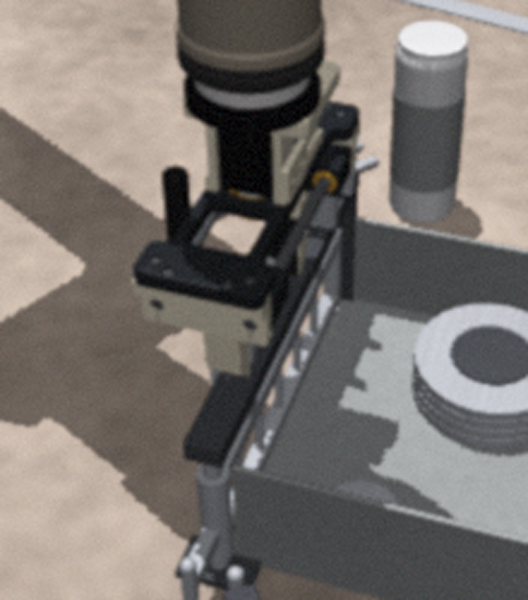

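The gripper straddles the narrow catch (finger at about px 228,355), clear of the post and the wide catch. I'll squeeze.

>>> step_arm --pt "0.75 0 0 0 0 0 0" --pt "0.6 0 0 0 0 0 0" --pt "0.5 0 0 0 0 0 0" --pt "0.42 0 0 0 0 0 0" --pt "0.3 0 0 0 0 0 0" --grip_force 20

```text
time: 3.73
tool_pos: [0.6652, -0.0138, 0.1431]
tool_rot: [3.14, -0.001, 0.309]
contact_force: [1.3, -5.4, -1.3]
opening: 0.0629
grip_force: 2.6
```

>>> step_arm --pt "0.3 0 0 0 0 0 0" --pt "0.3 0 0 0 0 0 0" --pt "0.3 0 0 0 0 0 0" --pt "0.3 0 0 0 0 0 0" --pt "0.3 0 0 0 0 0 0"

```text
time: 4.15
tool_pos: [0.6649, -0.013, 0.1431]
tool_rot: [-3.141, -0.0, 0.309]
contact_force: [0.4, 1.0, 1.2]
opening: 0.0358
grip_force: 20.0
```

Opening is 36 mm at 20 N, so the narrow catch is home. I'll hold briefly, release and rise.

>>> step_arm --pt "0.3 0 0 0 0 0 0" --pt "0.3 0 0 0 0 0 0" --pt "1 0 0 0 0 0 0" --pt "1 0 0 0 0 0 0" --pt "1 0 0 0 0 0 0"

```text
time: 4.57
tool_pos: [0.6648, -0.0134, 0.1425]
tool_rot: [-3.141, 0.0, 0.309]
contact_force: [-0.4, 0.1, 0.9]
opening: 0.0513
grip_force: 0.0
```

>>> step_arm --pt "1 0 0 0 0 0 0" --pt "1 0 0 0 0 0 0" --pt "1 0 0 0 0 0 0" --pt "1 0 0 0 0 0 0" --pt "1 0 0 0 0 0 0"

```text
time: 4.98
tool_pos: [0.6649, -0.0134, 0.1427]
tool_rot: [3.142, 0.0, 0.309]
contact_force: [-0.3, -0.2, 0.1]
opening: 0.0846
grip_force: 0.0
```

>>> step_arm --pt "1 0 0 2 0 0 0" --pt "1 0 0 4 0 0 0" --pt "1 0 0 6 0 0 0" --pt "1 0 0 8 0 0 0" --pt "1 0 0 8 0 0 0"

```text
time: 5.4
tool_pos: [0.6667, -0.0136, 0.2277]
tool_rot: [3.138, -0.007, 0.309]
contact_force: [0.9, -0.2, 1.1]
opening: 0.0918
grip_force: 0.0
```

>>> step_arm --pt "1 -1 3 0 0 0 0" --pt "1 -2 6 0 0 0 0" --pt "1 -3 9 0 0 0 0" --pt "1 -4 12 0 0 0 0" --pt "1 -4.2 13.4 0 0 0 0"

```text
time: 5.82
tool_pos: [0.621, 0.124, 0.2222]
tool_rot: [-3.14, 0.001, 0.311]
contact_force: [0.3, 0.4, 0.7]
opening: 0.0917
grip_force: 0.0
```

```bash
python3 - <<'E'
from h import *
s=observe();print(s["tool_pos"],s["tool_rot"],s["opening"],s["qpos"])
E
```

```text
[0.62103541 0.12402177 0.22216232] [-3.14006604e+00  1.30305237e-03  3.11263217e-01] 0.09166136197997149 [7.55786548e-02 5.49168198e-01 1.20359182e+00 1.19958668e-03
 1.39045627e+00 1.33489664e+00]
```

>>> step_arm --pt "1 0 0 -1 0 0 0" --pt "1 0 0 -2 0 0 0" --pt "1 0 0 -3 0 0 0" --pt "1 0 0 -4 0 0 0" --pt "1 0 0 -4 0 0 0"

```text
time: 6.23
tool_pos: [0.6218, 0.119, 0.1791]
tool_rot: [-3.141, 0.005, 0.307]
contact_force: [0.1, -0.3, -0.4]
opening: 0.0918
grip_force: 0.0
```

>>> step_arm --pt "1 0 0 -1 0 0 0" --pt "1 0 0 -2 0 0 0" --pt "1 0 0 -3 0 0 0" --pt "1 0 0 -4 0 0 0" --pt "1 0 0 -4 0 0 0"

```text
time: 6.65
tool_pos: [0.6216, 0.1204, 0.1399]
tool_rot: [-3.141, 0.004, 0.309]
contact_force: [-0.1, 1.0, -0.4]
opening: 0.092
grip_force: 0.0
```

>>> step_arm --pt "0.75 0 0 0 0 0 0" --pt "0.6 0 0 0 0 0 0" --pt "0.5 0 0 0 0 0 0" --pt "0.42 0 0 0 0 0 0" --pt "0.3 0 0 0 0 0 0"

```text
time: 7.07
tool_pos: [0.6234, 0.1201, 0.1434]
tool_rot: [3.14, -0.001, 0.309]
contact_force: [0.9, -4.9, -0.3]
opening: 0.0629
grip_force: 2.6
```

>>> step_arm --pt "0.3 0 0 0 0 0 0" --pt "0.3 0 0 0 0 0 0" --pt "0.3 0 0 0 0 0 0" --pt "0.3 0 0 0 0 0 0" --pt "0.3 0 0 0 0 0 0"

```text
time: 7.48
tool_pos: [0.6232, 0.1206, 0.1433]
tool_rot: [3.141, -0.001, 0.309]
contact_force: [-0.1, -0.1, 1.2]
opening: 0.0359
grip_force: 20.0
```

The wide catch is home at 36 mm. I'll release, rise and move over the post.

>>> step_arm --pt "0.3 0 0 0 0 0 0" --pt "0.3 0 0 0 0 0 0" --pt "1 0 0 0 0 0 0" --pt "1 0 0 0 0 0 0" --pt "1 0 0 0 0 0 0"

```text
time: 7.9
tool_pos: [0.6225, 0.1208, 0.1423]
tool_rot: [-3.141, 0.001, 0.309]
contact_force: [-0.6, -0.1, -0.1]
opening: 0.0509
grip_force: 0.0
```

>>> step_arm --pt "1 0 0 0 0 0 0" --pt "1 0 0 0 0 0 0" --pt "1 0 0 0 0 0 0" --pt "1 0 0 0 0 0 0" --pt "1 0 0 0 0 0 0"

```text
time: 8.32
tool_pos: [0.6229, 0.1206, 0.1427]
tool_rot: [3.142, 0.0, 0.309]
contact_force: [-0.7, -0.1, 0.3]
opening: 0.0841
grip_force: 0.0
```

>>> step_arm --pt "1 0 0 2 0 0 0" --pt "1 0 0 4 0 0 0" --pt "1 0 0 6 0 0 0" --pt "1 0 0 8 0 0 0" --pt "1 0 0 10 0 0 0"

```text
time: 8.73
tool_pos: [0.6228, 0.1206, 0.2437]
tool_rot: [3.142, 0.0, 0.309]
contact_force: [0.2, 0.6, 0.0]
opening: 0.092
grip_force: 0.0
```

>>> step_arm --pt "1 -1.4 -2.5 0 0 0 0" --pt "1 -2.7 -5 0 0 0 0" --pt "1 -4 -7.5 0 0 0 0" --pt "1 -5.4 -9.9 0 0 0 0" --pt "1 -5.4 -9.9 0 0 0 0"

```text
time: 9.15
tool_pos: [0.567, 0.018, 0.2431]
tool_rot: [3.14, 0.001, 0.306]
contact_force: [1.2, -0.9, 0.8]
opening: 0.0918
grip_force: 0.0
```

>>> step_arm --pt "1 0 0 0 0 0 0" --pt "1 0 0 0 0 0 0"

```text
time: 9.32
tool_pos: [0.5693, 0.0219, 0.243]
tool_rot: [-3.142, -0.001, 0.308]
contact_force: [-0.3, 0.6, 0.4]
opening: 0.0917
grip_force: 0.0
```

>>> step_arm --pt "1 0 0 -2 0 0 0" --pt "1 0 0 -4 0 0 0" --pt "1 0 0 -6 0 0 0" --pt "1 0 0 -8 0 0 0" --pt "1 0 0 -9.3 0 0 0"

```text
time: 9.73
tool_pos: [0.5686, 0.023, 0.1475]
tool_rot: [-3.14, 0.002, 0.31]
contact_force: [0.2, 0.5, 0.0]
opening: 0.0916
grip_force: 0.0
```

>>> step_arm --pt "0.7 0 0 0 0 0 0" --pt "0.5 0 0 0 0 0 0" --pt "0.3 0 0 0 0 0 0" --pt "0.1 0 0 0 0 0 0" --pt "0.1 0 0 0 0 0 0" --grip_force 45

```text
time: 10.15
tool_pos: [0.5696, 0.0217, 0.1508]
tool_rot: [3.141, -0.002, 0.309]
contact_force: [-0.5, -0.7, 0.0]
opening: 0.0634
grip_force: 0.0
```

>>> step_arm --pt "0.1 0 0 0 0 0 0" --pt "0.1 0 0 0 0 0 0" --pt "0.1 0 0 0 0 0 0" --pt "0.1 0 0 0 0 0 0" --pt "0.1 0 0 0 0 0 0"

```text
time: 10.57
tool_pos: [0.5689, 0.0215, 0.1498]
tool_rot: [3.141, -0.0, 0.309]
contact_force: [0.4, 0.0, 0.4]
opening: 0.0296
grip_force: 0.0
```

```bash
python3 - <<'E'
from h import *
for n in("scene","top"): snap(n,f"pics/{n}2.png")
a=cv2.imread("pics/scene2.png")[150:400,200:420];b=cv2.imread("pics/top2.png")[130:380,230:470]
cv2.imwrite("pics/c4.png",cv2.resize(np.hstack([a,b]),None,fx=1.7,fy=1.7,interpolation=cv2.INTER_CUBIC))
s=observe();print(s["tool_pos"],s["contact_force"],s["opening"],s["qpos"])
H=np.array([.6908,-.0968]);p=s["tool_pos"][:2]
for th in np.arange(0,1.66,.1):
    c,q=np.cos(th),np.sin(th); d=(np.array([[c,-q],[q,c]])@(p-H)+H-p)*100; print(th.round(2),d.round(2))
E
```

```text
[0.56888921 0.02157589 0.14975194] [-0.09591542 -0.58046341 -0.79132764] 0.02194807474252796 [-9.66634602e-02  4.91652824e-01  1.51159740e+00 -6.79729252e-05
  1.13829050e+00  1.16541346e+00]
0.0 [0. 0.]
0.1 [-1.12 -1.28]
0.2 [-2.11 -2.66]
0.3 [-2.95 -4.13]
0.4 [-3.65 -5.68]
0.5 [-4.18 -7.29]
0.6 [-4.55 -8.95]
0.7 [ -4.76 -10.64]
0.8 [ -4.79 -12.34]
0.9 [ -4.66 -14.03]
1.0 [ -4.36 -15.7 ]
1.1 [ -3.89 -17.33]
1.2 [ -3.26 -18.91]
1.3 [ -2.48 -20.42]
1.4 [ -1.55 -21.84]
1.5 [ -0.48 -23.16]
1.6 [  0.71 -24.37]
```

View pics/c4.png

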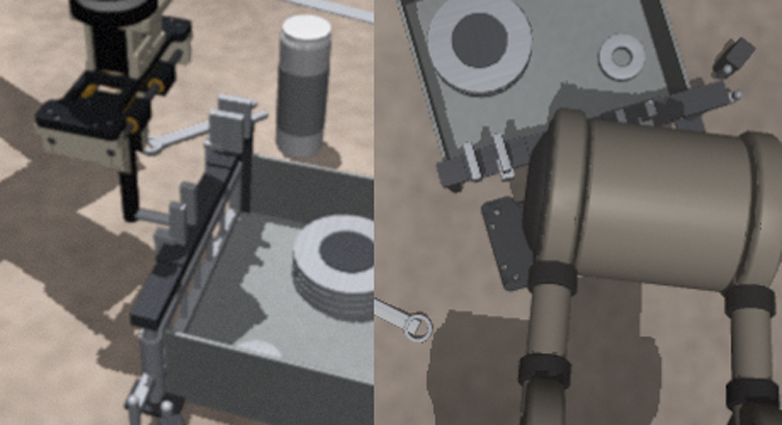

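Both catches are squeezed together and the post is between the fingers (about px 128,175 on the left). Next I'll finish the grip and start the swing.

>>> step_arm --pt "0.1 0 0 0 0 0 0" --pt "0.1 0 0 0 0 0 0" --pt "0.1 0 0 0 0 0 0" --pt "0.1 0 0 0 0 0 0" --pt "0.1 0 0 0 0 0 0"

```text
time: 11.08
tool_pos: [0.569, 0.0212, 0.1497]
tool_rot: [3.141, 0.0, 0.309]
contact_force: [0.4, -3.4, -0.1]
opening: 0.0173
grip_force: 45.0
```

>>> step_arm --pt "0.1 -0.3 -0.3 0 0 0 0.025" --pt "0.1 -0.6 -0.6 0 0 0 0.05" --pt "0.1 -0.85 -0.95 0 0 0 0.075" --pt "0.1 -1.1 -1.3 0 0 0 0.1" --pt "0.1 -1.1 -1.3 0 0 0 0.1"

```text
time: 11.5
tool_pos: [0.5579, 0.0086, 0.1497]
tool_rot: [-3.141, -0.001, 0.409]
contact_force: [2.8, 0.7, -2.3]
opening: 0.0174
grip_force: 45.0
```

>>> step_arm --pt "0.1 -0.5 -0.7 0 0 0 0.05" --pt "0.1 -1.0 -1.4 0 0 0 0.1" --pt "0.1 -1.4 -2.1 0 0 0 0.15" --pt "0.1 -1.8 -2.85 0 0 0 0.2" --pt "0.1 -2.2 -3.6 0 0 0 0.25"

```text
time: 11.92
tool_pos: [0.5361, -0.0269, 0.1497]
tool_rot: [-3.141, -0.001, 0.66]
contact_force: [5.0, -0.3, -2.3]
opening: 0.0173
grip_force: 45.0
```

>>> step_arm --pt "0.1 -0.33 -0.8 0 0 0 0.05" --pt "0.1 -0.63 -1.6 0 0 0 0.1" --pt "0.1 -0.88 -2.4 0 0 0 0.15" --pt "0.1 -1.08 -3.25 0 0 0 0.2" --pt "0.1 -1.25 -4.1 0 0 0 0.25"

```text
time: 12.33
tool_pos: [0.5236, -0.0667, 0.1497]
tool_rot: [-3.14, -0.002, 0.911]
contact_force: [2.2, 6.8, -1.7]
opening: 0.0173
grip_force: 45.0
```

>>> step_arm --pt "0.1 -0.12 -0.8 0 0 0 0.05" --pt "0.1 -0.2 -1.65 0 0 0 0.1" --pt "0.1 -0.24 -2.5 0 0 0 0.15" --pt "0.1 -0.24 -3.35 0 0 0 0.2" --pt "0.1 -0.19 -4.2 0 0 0 0.25"

```text
time: 12.75
tool_pos: [0.5213, -0.1095, 0.1497]
tool_rot: [-3.14, -0.002, 1.16]
contact_force: [0.6, 3.6, 0.7]
opening: 0.0174
grip_force: 45.0
```

>>> step_arm --pt "0.1 0.1 -0.83 0 0 0 0.05" --pt "0.1 0.22 -1.65 0 0 0 0.1" --pt "0.1 0.36 -2.5 0 0 0 0.15" --pt "0.1 0.6 -3.3 0 0 0 0.2" --pt "0.1 0.84 -4.1 0 0 0 0.25"

```text
time: 13.17
tool_pos: [0.5294, -0.1505, 0.1497]
tool_rot: [-3.14, -0.002, 1.41]
contact_force: [-1.2, 3.4, 1.6]
opening: 0.0172
grip_force: 45.0
```

```bash
python3 - <<'E'
from h import *
s=observe();print(s["tool_pos"],s["contact_force"],s["opening"],s["qpos"])
H=np.array([.6908,-.0968]);p=s["tool_pos"][:2]-H; p0=np.array([.569,.0213])-H
print(np.linalg.norm(p),np.linalg.norm(p0),np.arctan2(p[1],p[0])%6.283-np.arctan2(p0[1],p0[0]))
for th in (1.2,1.3,1.4,1.5,1.57):
    c,q=np.cos(th),np.sin(th); print(th,((np.array([[c,-q],[q,c]])@p0-p)*100).round(2))
E
```

```text
[ 0.5293961  -0.15047138  0.14972494] [-1.15721084  3.35341344  1.58309437] 0.01723827399796373 [-4.16953073e-01  4.60775530e-01  1.56475072e+00  1.44335097e-03
  1.11827024e+00 -2.57012995e-01]
0.1700936066536974 0.169655091288178 1.0908169234186529
1.2 [ 0.72 -1.71]
1.3 [ 1.5  -3.21]
1.4 [ 2.43 -4.63]
1.5 [ 3.5  -5.95]
1.57 [ 4.32 -6.8 ]
```

>>> step_arm --pt "0.1 0.34 -0.85 0 0 0 0.05" --pt "0.1 0.72 -1.7 0 0 0 0.1" --pt "0.1 1.1 -2.45 0 0 0 0.15" --pt "0.1 1.5 -3.2 0 0 0 0.2" --pt "0.1 1.95 -3.9 0 0 0 0.25"

```text
time: 13.58
tool_pos: [0.5482, -0.1897, 0.1497]
tool_rot: [-3.139, -0.002, 1.66]
contact_force: [-6.8, 2.7, 2.9]
opening: 0.0172
grip_force: 45.0
```

>>> step_arm --pt "0.1 0.48 -0.7 0 0 0 0.05" --pt "0.1 1.0 -1.4 0 0 0 0.1" --pt "0.1 1.55 -2.05 0 0 0 0.15" --pt "0.1 2.35 -2.9 0 0 0 0.22" --pt "0.1 2.35 -2.9 0 0 0 0.22"

```text
time: 14.0
tool_pos: [0.5729, -0.2196, 0.1497]
tool_rot: [-3.141, -0.001, 1.88]
contact_force: [-6.7, 2.8, 6.5]
opening: 0.0173
grip_force: 45.0
```

>>> step_arm --pt "0.1 0 0 0 0 0 0" --pt "0.1 0 0 0 0 0 0" --pt "0.1 0 0 0 0 0 0" --pt "0.1 0 0 0 0 0 0" --pt "0.1 0 0 0 0 0 0"

```text
time: 14.42
tool_pos: [0.5715, -0.2183, 0.1497]
tool_rot: [-3.139, -0.002, 1.876]
contact_force: [-6.8, 0.9, 3.7]
opening: 0.0175
grip_force: 45.0
```

```bash
python3 - <<'E'
from h import *
for n in("scene","top"): snap(n,f"pics/{n}3.png")
a=cv2.imread("pics/scene3.png")[130:450,130:450];b=cv2.imread("pics/top3.png")[60:380,150:480]
cv2.imwrite("pics/c5.png",cv2.resize(np.hstack([a,b]),None,fx=1.2,fy=1.2,interpolation=cv2.INTER_CUBIC))
s=observe();print(s["tool_pos"],s["contact_force"],s["opening"],s["grip_force"])
H=np.array([.6908,-.0968]);p=s["tool_pos"][:2]-H; p0=np.array([.569,.0213])-H
print(np.linalg.norm(p),np.arctan2(p[1],p[0])%6.283-np.arctan2(p0[1],p0[0]))
E
```

```text
[ 0.57151849 -0.21832084  0.1497509 ] [-6.44452364  0.66588803  3.55786253] 0.017222856600092568 45.00374794006348
0.17028033659883646 1.5644883231990216
```

View pics/c5.png

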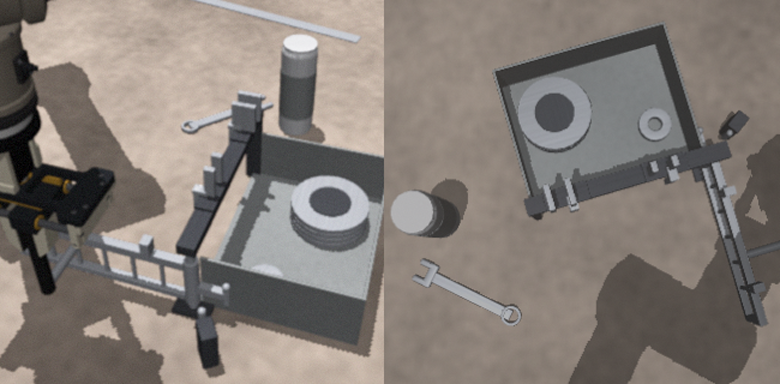

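The gate stands square to the rail (right view, from 705,165 to 755,320), held by the post. Both catches are squeezed, and the can, spanner and bearing haven't moved.

```bash
python3 -c "
from cell import *
print(hand_in())"
```

```text
the job is handed in; nothing more can be done
None
```

I squeezed the narrow catch fully home, then the wide one, and swung the gate to about 1.56 rad. The gripper still holds it there by the post, nothing else was disturbed, and the job is handed in at about 14.5 s (no verdict was returned).

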